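# Proof-load a bonded wire loop with a spring gauge

### The arm

A 7-joint arm with a two-finger parallel gripper is mounted at the origin on a cart in front of the work surface, level with it; the furniture and walls round the work are solid. World frame = base frame: x ahead of the robot, y to its left, z up, the work surface at z = 0. Lengths are in m, angles in rad, forces in N, time in s.
With the tool pointing down it reaches from about 0.4 to 0.85 m from the base axis. Payload 4.5 kg.
Tool frame: the origin (TCP) lies on the centre line of the jaws, within the pads' length; the fingertips stand 8 mm ahead of it and the grasp point (between the pads) lies 11 mm behind it; z points along the fingers, x is the direction in which the jaws open and shut, and the axes are right-handed (so a half turn about z gives the same grasp; the last joint's range is limited). The gripper opens to 88 mm and grips with 3 to 60 N. Pads are 18 mm wide; open, the fingers measure 123 mm over their backs; the gripper's body (75 mm by 187 mm) begins 45 mm behind the grasp point.
Start: joints at [1.297, 0.689, -0.195, 1.565, 0.157, 0.902, -0.215], TCP at [0.189, -0.596, 0.247] pointing down, gripper open.
Joint ranges: [-3.01, 3.01], [-0.46, 2.08], [-1.47, 1.51], [0.13, 2.56], [-1, 4.14], [0.04, 2.09], [-2.66, 2.66]. Speed limits (rad/s): [2.57, 2.57, 3.14, 3.14, 3.14, 3.14, 3.14].

### API

Orientations are given as a unit quaternion [x, y, z, w].
In Python, from plant import r gives the robot as it stands.
- The arm moves only by the shell command python3 -m pendant 'ROWS' [FORCE]. ROWS is JSON, a list of rows, each a list of 3 entries, a list of its own where there are three numbers: the turn, a rotation vector about the tool's x, y, z in rad, then the shift along the tool's x, y, z in m, then the opening, from 0 (shut) to 1 (fully open). In form: [[[wx, wy, wz], [tx, ty, tz], claw], ...]. A call has 1 to 10 rows; each row is the pose to reach, as a shift and turn from the pose commanded when the call began, along the tool's axes at that moment; what a row does not reach only later rows make up. A row lasts 1/10 s, in which the tool goes at most 50 mm and 8.59 degrees, less where a joint would pass 70% of its speed; a pose out of reach is approached as far as the arm can. A call with a gripper value outside its range is refused whole. The fingers move at their own pace and stop on an object; FORCE is the grip in N (left out, the last holds). Time passes only in rows, so rows that repeat a pose let the fingers close. It gives the time, the measured TCP pose, the force and the opening at its end, in the units of the state.
- r.get_state(): the state, without advancing time (a new reading comes with each control period).
- r.snapshot(name): name is "side" or "top"; returns a dict with "image" (480x640x3 uint8, red, green, blue), "mtx" (3x3 intrinsics, pixels), "dist" ([k1, k2, p1, p2, k3] as OpenCV has them; the pictures are not rectified), "R" (3x3) and "t" (3): a world point X has camera coordinates R X + t. Camera axes: x right, y down, z forward; pixel columns grow to the right and rows downward; lengths in m; the calibration is good to about 2 mm. A picture is of the moment at which its call begins. There is no depth.
- r.finish_job(): hands the job in, once; it reports no verdict.
The state is a dict: "clock": time; "q": joint angles; "qd": joint speeds; "joint_torque": joint torques, N m; "tool_pos": TCP position; "eef_rot": TCP orientation; "contact_force": force on the tool from outside, world axes, zero at the start; "moment": the same for the moment, N m; "opening": opening from 0.0 (shut) to 1.0 (fully open).
Only numpy, scipy, OpenCV 4.12 (cv2) and the standard library are available. Lean on these libraries where they do the work, as an engineer would, in place of code of your own. Each camera call takes 0.05 s, during which the arm holds its last target. There are 200 camera calls.

### The job

Proof-test the wide wire loop, not the narrow one: take the spring gauge from its cradle, hook its prong behind the crossbar of the wide loop and pull straight until the broad collar on the draw rod has just come fully out of the housing (30 mm of draw), and hold it there for two seconds without overpulling. Then ease the gauge back until the rod is fully home (never let it snap back), unhook it and lay it back in its cradle as you found it, pointing the same way. Do not touch the narrow-loop sample with the gauge, and leave the other things on the desk alone.

Things in the scene. Friction and masses are not known exactly. Their poses are not given: they have to be found in the camera images.
- gauge: Loose spring pull gauge, 180 g: aluminium housing 110 x 28 x 24 mm (along its x, y, z), a thin steel draw rod out of its +x end. Origin: centre of the housing's underside; x points along the rod to the hook, z up. Rod axis 12 mm above the origin, housing's front face at x = +55 mm. Grip across the 28 mm from above, at the middle (70 mm free between the saddles).
- gauge_rod (a joint): How far the draw rod is out of the housing, m: 0 home, stop at 0.045. Spring 180 N/m, 0.5 N preload: about 6 N at 0.030. Collars on the rod come out of the front face as it is drawn: two thin ones, then a 5 mm long broad one, just fully out at 0.030.
- hook_tip (a point): Lower edge (its centre) of the hook prong at the rod's end, a flat steel blade 5 mm thick along the gauge's x, 16 mm wide along y, reaching from 4 mm above the rod's axis to 24 mm below. With the rod home it lies 116.5 mm ahead of the gauge's origin and 12 mm below it. The rod is 6 mm thick, so 21 mm of prong show under it.
- cradle: Fixed grey plastic cradle: foot plate 140 x 64 x 6 mm, two 16 mm long saddles at x = -43 and +43 mm, floors 33 mm above its underside, flared cheeks up to 54 mm, 32 mm apart at the bottom. Origin: centre of its underside. The gauge lies in it with its origin 33 mm above this origin, both x axes alike.
- wide_coupon: Fixed sample: dark steel plate 90 x 90 x 8 mm, white ceramic tile 70 x 70 mm on it (top 14 mm above the underside), on the tile an upright steel wire loop 56 mm wide, the wider of the two. Origin: centre of its underside; the loop stands at x = 0, along y. Pull it to its own -x, with the prong on the +x side of the crossbar.
- wide_coupon_bar (a point): Centre of the wide loop's crossbar, a straight 6 mm round bar along the sample's y, its centre 35 mm above the sample's underside, about 48 mm clear between the legs. Axes as wide_coupon.
- narrow_coupon: The other fixed sample, alike but for its loop, which is 30 mm wide: not to be tested. Origin and axes as for the wide one.
- slide: Bystander: white slide frame 105 x 60 x 8 mm lying on the desk. Origin: centre of underside.
- tweezers: Bystander: steel tweezers 124 mm long (along its y), 9 mm high, lying on the desk. Origin: centre of underside.
There are look-alikes about, which are no part of the job. There is more than one size of the gauge; the job needs the larger.

How it is judged:
By the outcome, as a careful person would: the job done as asked, in the order asked, and still so for the second after the job is handed in, with the robot touching nothing.
It also fails if it takes over 54 s, if anything falls off the work surface, if the arm or the gripper's body presses on something with over 40 N, if the wrist force passes 120 N, or if a joint passes its speed limit or range.

## Working session

There is one attempt and no reset: what is moved stays moved. The work goes in short steps, Python scripts to look and compute and a shell command to move; the robot and the scene stay as the last step left them, time stands still between calls to the robot, and variables do not carry over. Pictures are saved under pics/ and viewed, about 8 in all and at most 12, crops included, and the job is handed in when it is done.

```bash
mkdir -p pics; ls
python3 - <<'E'
from plant import r
import cv2
s=r.get_state();print({k:s[k] for k in('clock','tool_pos','eef_rot','opening','contact_force')})
for n in('side','top'):
    d=r.snapshot(n);cv2.imwrite(f'pics/{n}0.png',d['image'][:,:,::-1]);print(n,d['mtx'],d['dist'],-d['R'].T@d['t'],d['R'])
E
```

```text
pics
{'clock': 0.0, 'tool_pos': array([ 0.18911464, -0.59504869,  0.24591482]), 'eef_rot': array([ 8.07170016e-01, -5.90318320e-01, -7.81459331e-04, -4.86250990e-04]), 'opening': 1.0017094464785457, 'contact_force': array([-0.76791693,  0.12995705, -0.25261805])}
side [[522.65961679   0.         318.57127625]
 [  0.         522.65961679 244.09056458]
 [  0.           0.           1.        ]] [-0.13456092  0.          0.          0.          0.        ] [0.58467284 1.00405912 0.43944671] [[-0.99956006  0.02910811  0.00569201]
 [ 0.00738456  0.43011212 -0.90274528]
 [-0.02872541 -0.90230609 -0.43013784]]
top [[511.62246697   0.         322.9858592 ]
 [  0.         511.62246697 243.22306766]
 [  0.           0.           1.        ]] [-0.01539651  0.          0.          0.          0.        ] [0.4740991  0.19976244 0.90168522] [[-0.00308219 -0.99993845 -0.01065808]
 [-0.99612394  0.00400701 -0.08786947]
 [ 0.08790677  0.01034594 -0.99607498]]
```

View pics/top0.png

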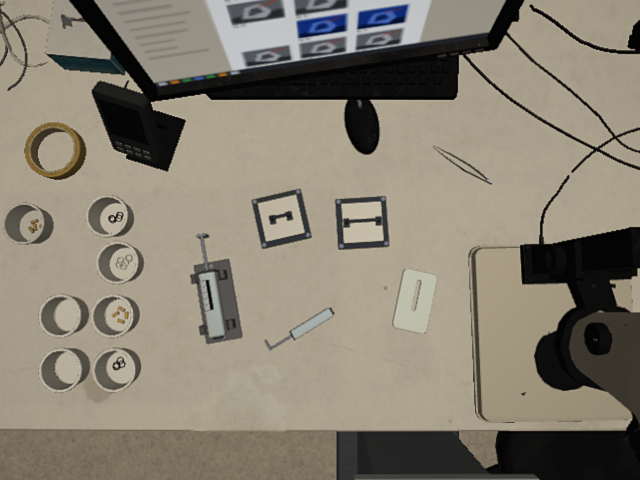

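View pics/side0.png

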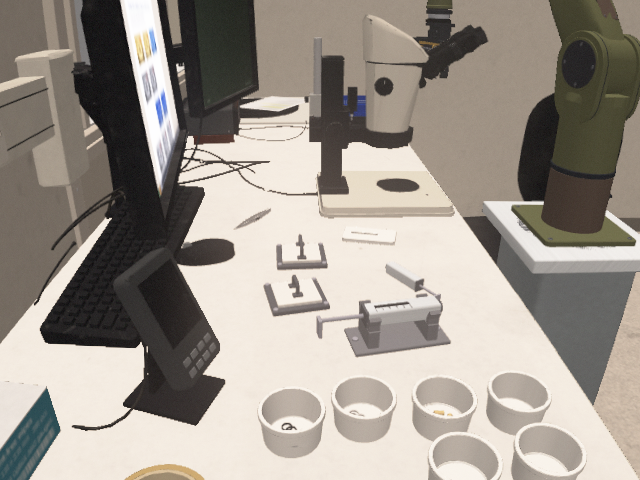

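The top view shows the large gauge in its cradle at about (212,300), its hook at (202,236) pointing up the image. The wide loop is at (362,221), the narrow loop at (281,218), and the small look-alike gauge at (300,328). The side view agrees. Next I'll zoom in.

Run:
```python
import cv2,numpy as np
a=cv2.imread('pics/top0.png')
c=cv2.resize(a[180:350,180:400],None,fx=3.6,fy=3.5,interpolation=cv2.INTER_CUBIC)
cv2.imwrite('pics/crop1.png',c[:600,:800])
```

```text
(no output)
```

View pics/crop1.png

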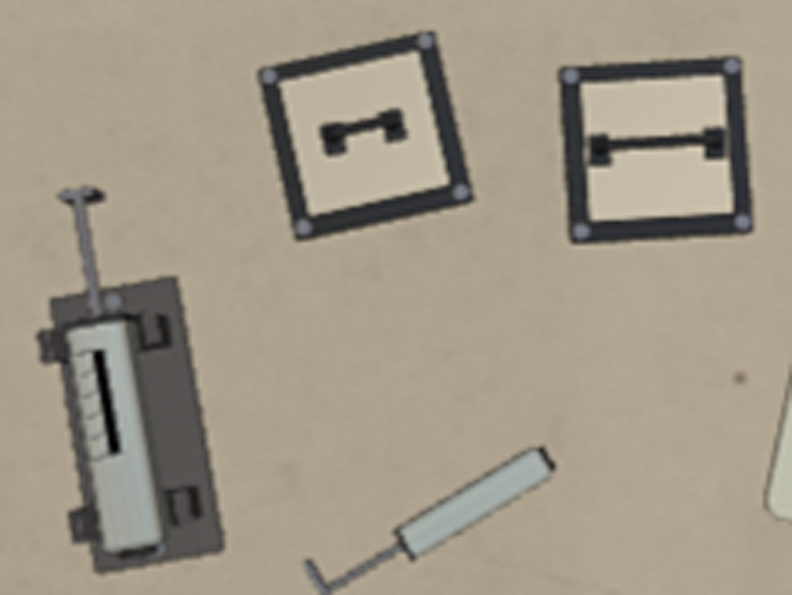

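```bash
cat > h.py <<'E'
import numpy as np,cv2
from plant import r
def cam(n):
    d=r.snapshot(n);return d
def ray(d,p):
    u=cv2.undistortPoints(np.array(p,float).reshape(-1,1,2),d['mtx'],np.array(d['dist'])).reshape(-1,2)
    v=np.c_[u,np.ones(len(u))]@d['R'];return -d['R'].T@d['t'],v
def onz(d,p,z):
    c,v=ray(d,p);return c+v*((z-c[2])/v[:,2])[:,None]
def proj(d,X):
    return cv2.projectPoints(np.array(X,float).reshape(-1,1,3),cv2.Rodrigues(d['R'])[0],d['t'],d['mtx'],np.array(d['dist']))[0].reshape(-1,2)
E
python3 - <<'E'
from h import *
np.set_printoptions(precision=4,suppress=True)
d=cam('top'); f=lambda L,z:onz(d,np.array(L,float)/[3.6,3.5]+180-0.36,z)
ang=lambda v:np.degrees(np.arctan2(v[1],v[0]))
for n,L,z in(('wide',[(570,76),(732,66),(742,222),(581,231)],.009),('narrow',[(269,76),(426,41),(461,191),(304,228)],.009),('gauge',[(68,327),(130,320),(160,548),(104,553)],.057),('foot',[(50,297),(177,278),(223,548),(98,572)],.006)):
    P=f(L,z);print(n,P.mean(0),'x-ang',ang(P[0]+P[1]-P[2]-P[3]),ang(P[0]-P[1])-90,[np.linalg.norm(P[i]-P[i-1]).round(4) for i in range(4)])
P=f([(600,147),(714,142)],.035);print('bar',P.mean(0),ang(P[0]-P[1])-90,np.linalg.norm(P[0]-P[1]))
P=f([(60,195),(102,195)],.049);print('hook',P.mean(0),np.linalg.norm(P[0]-P[1]))
# sub-pixel by masks: gauge housing
im=d['image'].astype(int);g=im.sum(2)
m=((g<200)).astype(np.uint8)
for nm,(x0,x1,y0,y1) in(('wide',(328,396,190,256)),('narrow',(245,318,183,254))):
    s=np.zeros_like(m);s[y0:y1,x0:x1]=m[y0:y1,x0:x1]
    c=max(cv2.findContours(s,0,2)[0],key=cv2.contourArea);P=onz(d,cv2.boxPoints(cv2.minAreaRect(c)),.008);print(nm,P.mean(0),[np.linalg.norm(P[i]-P[i-1]).round(4) for i in range(4)],ang(P[0]-P[1])%90)
E
```

```text
wide [0.5899 0.1405 0.009 ] x-ang 3.1610957144818994 3.40420746166194 [np.float64(0.0786), np.float64(0.0795), np.float64(0.079), np.float64(0.0784)]
narrow [0.5981 0.2828 0.009 ] x-ang 12.83138409449029 12.780301685885235 [np.float64(0.0791), np.float64(0.0791), np.float64(0.0782), np.float64(0.0787)]
gauge [0.4484 0.392  0.057 ] x-ang 8.977845359557099 6.432416426685407 [np.float64(0.1072), np.float64(0.0287), np.float64(0.1077), np.float64(0.0256)]
foot [0.4536 0.3933 0.006 ] x-ang 10.399276654995163 8.55242491624918 [np.float64(0.1388), np.float64(0.0628), np.float64(0.1362), np.float64(0.0614)]
bar [0.5885 0.1418 0.035 ] 2.352577475423402 0.05406312000394397
hook [0.5634 0.4118 0.049 ] 0.019698720247886218
wide [0.5895 0.1411 0.008 ] [np.float64(0.0879), np.float64(0.0882), np.float64(0.0878), np.float64(0.0875)] 3.3461535421389357
narrow [0.5936 0.2823 0.008 ] [np.float64(0.0804), np.float64(0.0879), np.float64(0.0804), np.float64(0.0872)] 12.859585079804347
```

The measured sizes fit what was given: plate 88–79 mm, housing about 108 mm, hook 115 mm ahead. The tall microscope stands between the arm's start and the work, so I'll look at it before swinging across.

Run:
```python
import cv2,numpy as np
a=cv2.imread('pics/top0.png')[220:440,440:640];b=cv2.imread('pics/side0.png')[0:225,290:640]
a=cv2.resize(a,(340,374));b=cv2.resize(b,(455,293))
o=np.zeros((374,800,3),np.uint8);o[:374,:340]=a;o[:293,345:]=b
cv2.imwrite('pics/crop2.png',o)
from h import *
np.set_printoptions(precision=3,suppress=True)
s=cam('side')
for p in [(190,-595,247),(190,-595,400),(190,-595,600)]:
    print(p,proj(s,np.array(p)/1000.))
print(onz(s,[(318,213),(453,213),(440,172),(322,172),(335,190)],0.0))
t=cam('top');print(onz(t,[(470,248),(478,420),(640,420)],0.01))
```

```text
(190, -595, 247) [[433.92   72.174]]
(190, -595, 400) [[437.886  19.317]]
(190, -595, 600) [[442.642 -53.091]]
[[ 0.552 -0.079  0.   ]
 [ 0.246 -0.076  0.   ]
 [ 0.201 -0.381  0.   ]
 [ 0.532 -0.38   0.   ]
 [ 0.505 -0.232  0.   ]]
[[ 0.543 -0.048  0.01 ]
 [ 0.25  -0.053  0.01 ]
 [ 0.249 -0.329  0.01 ]]
```

View pics/crop2.png

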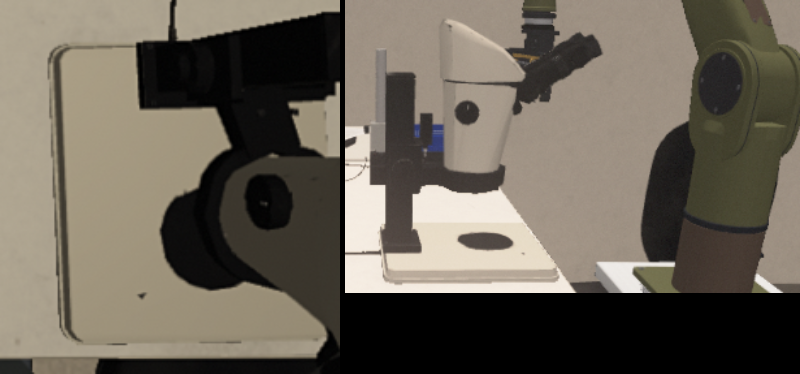

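```bash
cat >> h.py <<'E'
from scipy.spatial.transform import Rotation as Ro
def go(*wps):
    """wps: (x,y,z,gaugeyaw deg) -> tool-frame turn & shift"""
    s=r.get_state();R=Ro.from_quat(s['eef_rot']);p=s['tool_pos']
    for x,y,z,a in wps:
        a=np.radians(a-90);X=np.array([np.cos(a),np.sin(a),0]);Z=np.array([0,0,-1.]);T=Ro.from_matrix(np.c_[X,np.cross(Z,X),Z])
        print((x,y,z),'turn',(R.inv()*T).as_rotvec().round(4),'shift',R.inv().apply(np.array([x,y,z])-p).round(4))
    print('t',s['clock'],'pos',p.round(4),'F',np.round(s['contact_force'],2),'op',round(s['opening'],3),'q',np.round(s['q'],2))
E
python3 - <<'E'
from h import *
np.set_printoptions(precision=3,suppress=True)
s=cam('side')
c,v=ray(s,[(487,35),(368,15),(410,130),(420,40),(316,40)])
for y in(-.15,-.25,-.35):print(y,c+v*((y-c[1])/v[:,1])[:,None])
go((.19,-.595,.42,9.8),(.19,-.55,.6,9.8),(.40,-.25,.6,9.8),(.46,0,.6,9.8))
E
```

```text
-0.15 [[ 0.19  -0.15   0.383]
 [ 0.448 -0.15   0.416]
 [ 0.344 -0.15   0.172]
 [ 0.335 -0.15   0.367]
 [ 0.556 -0.15   0.364]]
-0.25 [[ 0.155 -0.25   0.378]
 [ 0.436 -0.25   0.414]
 [ 0.323 -0.25   0.149]
 [ 0.314 -0.25   0.361]
 [ 0.554 -0.25   0.358]]
-0.35 [[ 0.121 -0.35   0.373]
 [ 0.424 -0.35   0.412]
 [ 0.302 -0.35   0.126]
 [ 0.292 -0.35   0.355]
 [ 0.551 -0.35   0.351]]
(0.19, -0.595, 0.42) turn [0.    0.001 0.137] shift [-0.    -0.001 -0.173]
(0.19, -0.55, 0.6) turn [0.    0.001 0.137] shift [-0.043 -0.014 -0.353]
(0.4, -0.25, 0.6) turn [0.    0.001 0.137] shift [-0.266 -0.305 -0.353]
(0.46, 0, 0.6) turn [0.    0.001 0.137] shift [-0.486 -0.438 -0.353]
t 0.3 pos [ 0.189 -0.596  0.246] F [-0.03  0.28  0.97] op 1.001 q [ 1.3   0.69 -0.19  1.57  0.16  0.9  -0.22]
```

```bash
python3 -m pendant '[[[0,0,0.02],[0,0,-0.05],1],[[0,0,0.04],[0,0,-0.1],1],[[0,0,0.06],[-0.01,0,-0.15],1],[[0,0,0.08],[-0.02,0,-0.2],1],[[0,0,0.1],[-0.03,0,-0.24],1],[[0,0,0.12],[-0.05,0,-0.28],1],[[0,0,0.137],[-0.07,0,-0.31],1],[[0,0,0.137],[-0.08,0,-0.31],1]]'; python3 -c "
from h import *
go((.30,-.40,.56,9.8),(.40,-.25,.56,9.8),(.46,0,.55,9.8),(.46,.15,.5,9.8))"
```

```text
clock: 1.1
tool_pos: [0.1655, -0.5193, 0.5618]
eef_rot: [0.765, -0.644, 0.004, 0.002]
contact_force: [-0.3, -1.4, 0.1]
opening: 0.998
(0.3, -0.4, 0.56) turn [-0.0021 -0.0094 -0.0006] shift [-0.0947 -0.1528  0.0012]
(0.4, -0.25, 0.56) turn [-0.0021 -0.0094 -0.0006] shift [-0.2256 -0.2768  0.0003]
(0.46, 0, 0.55) turn [-0.0021 -0.0094 -0.0006] shift [-0.4619 -0.3783  0.0083]
(0.46, 0.15, 0.5) turn [-0.0021 -0.0094 -0.0006] shift [-0.6102 -0.4037  0.057 ]
t 1.1 pos [ 0.1655 -0.5193  0.5618] F [-0.3  -1.35  0.06] op 0.998 q [ 1.28  0.36 -0.17  1.2   0.06  1.58 -0.28]
```

```bash
python3 -m pendant '[[[0,0,0],[-0.024,-0.038,0],1],[[0,0,0],[-0.047,-0.076,0],1],[[0,0,0],[-0.07,-0.114,0],1],[[0,0,0],[-0.095,-0.152,0],1],[[0,0,0],[-0.127,-0.183,0],1],[[0,0,0],[-0.16,-0.214,0],1],[[0,0,0],[-0.193,-0.245,0],1],[[0,0,0],[-0.226,-0.276,0],1],[[0,0,0],[-0.226,-0.276,0],1]]'; python3 -c "
from h import *
go((.44,-.1,.56,9.8),(.46,0,.56,9.8),(.46,.15,.5,9.8),(.45,.3,.3,9.8))"
```

```text
clock: 2.0
tool_pos: [0.402, -0.2432, 0.557]
eef_rot: [0.769, -0.639, -0.0, -0.002]
contact_force: [-0.8, 0.0, 0.9]
opening: 1.002
(0.44, -0.1, 0.56) turn [-0.0029  0.0026  0.0127] shift [-0.1338 -0.0636 -0.0024]
(0.46, 0, 0.56) turn [-0.0029  0.0026  0.0127] shift [-0.2285 -0.1015 -0.0021]
(0.46, 0.15, 0.5) turn [-0.0029  0.0026  0.0127] shift [-0.3758 -0.1287  0.0584]
(0.45, 0.3, 0.3) turn [-0.0029  0.0026  0.0127] shift [-0.5246 -0.1457  0.2588]
t 2.0 pos [ 0.402  -0.2432  0.557 ] F [-0.76  0.02  0.9 ] op 1.002 q [ 0.7   0.23 -0.35  1.4   0.07  1.52 -1.03]
```

```bash
python3 -m pendant '[[[0,0,0],[-0.045,-0.022,0],1],[[0,0,0],[-0.09,-0.044,0],1],[[0,0,0],[-0.134,-0.064,0],1],[[0,0,0],[-0.18,-0.082,0],1],[[0,0,0.01],[-0.228,-0.1,0],1],[[0,0,0.012],[-0.273,-0.11,0.015],1],[[0,0,0.012],[-0.32,-0.12,0.03],1],[[0,0,0.012],[-0.365,-0.128,0.05],1],[[0,0,0.012],[-0.4,-0.134,0.085],1],[[0,0,0.012],[-0.43,-0.138,0.125],1]]'; python3 -c "
from h import *
go((.4495,.392,.3,9.8),(.4495,.392,.2,9.8))"
```

```text
clock: 3.0
tool_pos: [0.4619, 0.1993, 0.4315]
eef_rot: [0.761, -0.648, 0.001, -0.001]
contact_force: [0.7, -1.0, -1.1]
opening: 0.998
(0.4495, 0.392, 0.3) turn [-0.0029  0.001  -0.0113] shift [-0.1921 -0.018   0.1317]
(0.4495, 0.392, 0.2) turn [-0.0029  0.001  -0.0113] shift [-0.192  -0.0177  0.2317]
t 3.0 pos [0.4619 0.1993 0.4315] F [ 0.71 -1.01 -1.07] op 0.998 q [-0.12  0.37 -0.57  1.61  0.21  1.22 -2.14]
```

```bash
python3 -m pendant '[[[0,0,0],[-0.035,-0.003,0.03],1],[[0,0,0],[-0.07,-0.006,0.06],1],[[0,0,0],[-0.105,-0.009,0.09],1],[[0,0,-0.01],[-0.14,-0.012,0.12],1],[[0,0,-0.011],[-0.17,-0.015,0.155],1],[[0,0,-0.011],[-0.192,-0.018,0.2],1],[[0,0,-0.011],[-0.192,-0.018,0.24],1],[[0,0,-0.011],[-0.192,-0.018,0.27],1],[[0,0,-0.011],[-0.192,-0.018,0.27],1],[[0,0,-0.011],[-0.192,-0.018,0.27],1]]'
python3 - <<'E'
from h import *
go((.4495,.392,.036,9.8))
s=cam('side');cv2.imwrite('pics/s1.png',cv2.resize(s['image'][220:380,290:480,::-1],None,fx=4,fy=3.7,interpolation=cv2.INTER_CUBIC))
E
```

```text
clock: 4.0
tool_pos: [0.4496, 0.3895, 0.1623]
eef_rot: [0.764, -0.645, 0.0, 0.0]
contact_force: [0.0, 0.5, 0.5]
opening: 1.002
(0.4495, 0.392, 0.036) turn [-0.0002 -0.0003 -0.0018] shift [-0.0025 -0.0003  0.1263]
t 4.0 pos [0.4496 0.3895 0.1623] F [0.01 0.46 0.46] op 1.002 q [-0.56  0.78 -0.41  1.73  0.44  0.72 -2.6 ]
```

View pics/s1.png

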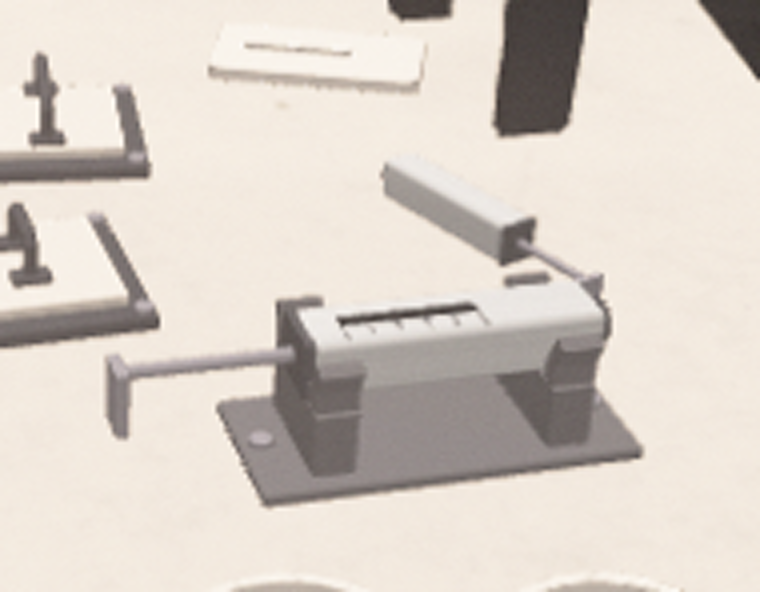

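The side crop shows the gauge seated in its saddles, with the prong tip at crop (120,435) and the rod home. Joint 7 is at −2.6, near its limit, so I'll take the half-turned grasp instead.

```bash
python3 -m pendant '[[[0,0,-0.149],[0,0,0],1],[[0,0,-0.298],[0,0,0],1],[[0,0,-0.447],[0,0,0],1],[[0,0,-0.596],[0,0,0],1],[[0,0,-0.745],[0,0,0],1],[[0,0,-0.894],[0,0,0],1],[[0,0,-1.043],[0,0,0],1],[[0,0,-1.192],[0,0,0],1],[[0,0,-1.341],[0,0,0],1],[[0,0,-1.49],[0,0,0],1]]' | head -2; python3 -m pendant '[[[0,0,-0.149],[0,0,0],1],[[0,0,-0.298],[0,0,0],1],[[0,0,-0.447],[0,0,0],1],[[0,0,-0.596],[0,0,0],1],[[0,0,-0.745],[0,0,0],1],[[0,0,-0.894],[0,0,0],1],[[0,0,-1.043],[0,0,0],1],[[0,0,-1.192],[0,0,0],1],[[0,0,-1.341],[0,0,0],1],[[0,0,-1.49],[0,0,0],1]]'
python3 - <<'E'
from h import *
go((.4495,.392,.14,9.8+180),(.4495,.392,.036,9.8+180))
s=cam('side')
print('tip',onz(s,[(290+119/4,220+436/3.7)],.021))
c,s_=np.cos(np.radians(9.8)),np.sin(np.radians(9.8))
W=lambda x,y,z:(.4495+c*x-s_*y,.392+s_*x+c*y,.033+z)
# predicted crop pixels: housing top near corners, far corner, prong tip
print(((proj(s,[W(.055,.014,.024),W(-.055,.014,.024),W(.055,-.014,.024),W(-.055,-.014,.024),W(.1165,.008,-.012),W(.055,.014,0)])-[290,220])*[4,3.7]).round())
E
```

```text
clock: 5.05
tool_pos: [0.4508, 0.3901, 0.1645]
clock: 6.05
tool_pos: [0.451, 0.3898, 0.1644]
eef_rot: [0.703, 0.711, 0.002, 0.001]
contact_force: [-0.4, 0.1, -0.3]
opening: 1.002
(0.4495, 0.392, 0.14) turn [ 0.0043 -0.0011 -0.1593] shift [ 0.0022 -0.0015  0.0244]
(0.4495, 0.392, 0.036) turn [ 0.0043 -0.0011 -0.1593] shift [ 0.002  -0.002   0.1284]
t 6.05 pos [0.451  0.3898 0.1644] F [-0.44  0.14 -0.34] op 1.002 q [-0.23  1.   -1.13  1.71  1.01  1.13 -0.09]
tip [[0.56373543 0.42183782 0.021     ]]
[[305. 341.]
 [610. 309.]
 [283. 301.]
 [578. 272.]
 [121. 433.]
 [302. 396.]]
```

```bash
python3 -m pendant '[[[0,0,-0.14],[0.002,-0.002,0.03],1],[[0,0,-0.159],[0.002,-0.002,0.07],1],[[0,0,-0.159],[0.002,-0.002,0.1],1],[[0,0,-0.159],[0.002,-0.002,0.128],1],[[0,0,-0.159],[0.002,-0.002,0.128],1],[[0,0,-0.159],[0.002,-0.002,0.128],1]]'
python3 - <<'E'
from h import *
go((.4495,.392,.036,9.8+180))
E
```

```text
clock: 6.7
tool_pos: [0.4481, 0.3922, 0.0355]
eef_rot: [0.647, 0.763, 0.001, 0.0]
contact_force: [0.4, 0.7, -0.1]
opening: 1.003
(0.4495, 0.392, 0.036) turn [ 0.0018 -0.0009 -0.0065] shift [-0.0004  0.0014 -0.0005]
t 6.7 pos [0.4481 0.3922 0.0355] F [ 0.41  0.66 -0.11] op 1.003 q [-0.27  1.18 -1.03  1.76  1.23  1.   -0.09]
```

Close, gently at first so that the gauge centres itself.

```bash
python3 -m pendant '[[[0,0,-0.006],[0,0,0],0.4],[[0,0,-0.006],[0,0,0],0.3],[[0,0,-0.006],[0,0,0],0.25],[[0,0,-0.006],[0,0,0],0.2],[[0,0,-0.006],[0,0,0],0.2],[[0,0,-0.006],[0,0,0],0.2]]' 12;python3 -m pendant '[[[0,0,0],[0,0,0],0.2],[[0,0,0],[0,0,0],0.2]]' 35; python3 -c "
from h import *
go((.4495,.392,.036,9.8+180))"
```

```text
clock: 7.3
tool_pos: [0.447, 0.3917, 0.0339]
eef_rot: [0.643, 0.766, 0.0, 0.0]
contact_force: [-0.6, 0.8, -0.4]
opening: 0.479
clock: 7.5
tool_pos: [0.4469, 0.3921, 0.0339]
eef_rot: [0.643, 0.766, 0.0, -0.0]
contact_force: [-0.2, 1.1, -1.0]
opening: 0.312
(0.4495, 0.392, 0.036) turn [-0.0001 -0.0008  0.0024] shift [-0.0006  0.0026 -0.0021]
t 7.5 pos [0.4469 0.3921 0.0339] F [-0.17  1.15 -1.03] op 0.312 q [-0.27  1.19 -1.03  1.76  1.23  1.   -0.08]
```

```bash
python3 -m pendant '[[[0,0,0],[0,0,0],0.2],[[0,0,0],[0,0,-0.012],0.2],[[0,0,0],[0,0,-0.03],0.2],[[0,0,0],[0,0,-0.055],0.2],[[0,0,0],[0,0,-0.08],0.2],[[0,0,0],[0,0,-0.1],0.2],[[0,0,0],[0,0,-0.1],0.2],[[0,0,0],[0,0,-0.1],0.2]]' 35; python3 -c "
from h import *
go((.4832,.1349,.135,3.3+180),(.4832,.1349,.033,3.3+180))"
```

```text
clock: 8.3
tool_pos: [0.4471, 0.391, 0.1338]
eef_rot: [0.643, 0.766, -0.0, 0.001]
contact_force: [0.5, -0.3, -2.5]
opening: 0.315
(0.4832, 0.1349, 0.135) turn [0.0004 0.0014 0.1155] shift [-0.2585 -0.0085 -0.0009]
(0.4832, 0.1349, 0.033) turn [0.0004 0.0014 0.1155] shift [-0.2583 -0.0086  0.1011]
t 8.3 pos [0.4471 0.391  0.1338] F [ 0.46 -0.28 -2.51] op 0.315 q [-0.23  1.05 -1.13  1.73  1.07  1.11  0.02]
```

```bash
python3 -m pendant '[[[0,0,0.01],[-0.025,0,0],0.2],[[0,0,0.03],[-0.06,-0.001,0],0.2],[[0,0,0.05],[-0.1,-0.003,0],0.2],[[0,0,0.07],[-0.14,-0.005,0],0.2],[[0,0,0.09],[-0.18,-0.007,0],0.2],[[0,0,0.105],[-0.22,-0.008,0],0.2],[[0,0,0.115],[-0.245,-0.009,0],0.2],[[0,0,0.115],[-0.2585,-0.009,0],0.2],[[0,0,0.115],[-0.2585,-0.009,0],0.2],[[0,0,0.115],[-0.2585,-0.009,0],0.2]]'
python3 - <<'E'
from h import *
go((.4832,.1349,.033,3.3+180))
s=cam('side');t=cam('top')
a=cv2.resize(s['image'][200:310,250:390,::-1],None,fx=4,fy=4)[:, :400]
cv2.imwrite('pics/s2.png',cv2.resize(s['image'][210:310,250:400,::-1],None,fx=5,fy=5,interpolation=cv2.INTER_CUBIC))
b=cv2.resize(t['image'][150:300,270:420,::-1],None,fx=3.9,fy=3.9,interpolation=cv2.INTER_CUBIC)
cv2.imwrite('pics/t2.png',b)
E
```

```text
clock: 9.3
tool_pos: [0.4825, 0.1369, 0.1338]
eef_rot: [0.686, 0.728, 0.0, -0.001]
contact_force: [-0.4, 0.2, -1.5]
opening: 0.314
(0.4832, 0.1349, 0.033) turn [-0.0003 -0.0017  0.0017] shift [-0.0023  0.0006  0.1008]
t 9.3 pos [0.4825 0.1369 0.1338] F [-0.39  0.22 -1.49] op 0.314 q [ 0.25  0.98 -1.14  2.01  1.12  0.98  0.15]
```

View pics/t2.png

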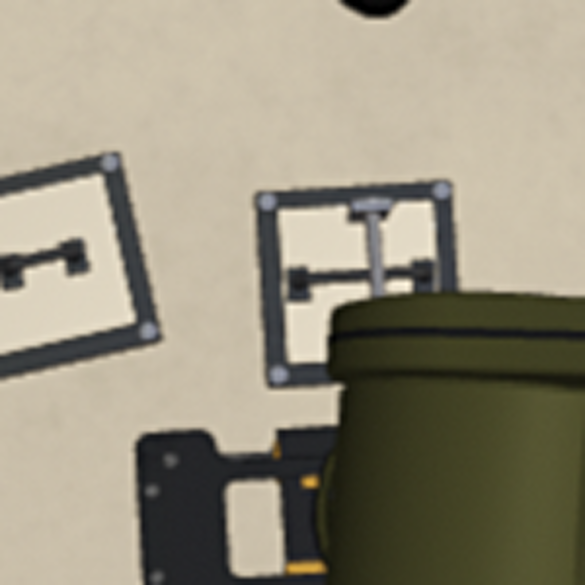

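View pics/s2.png

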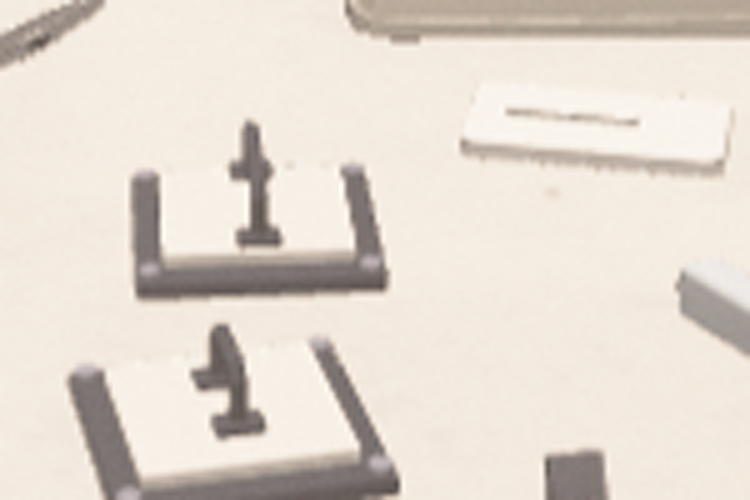

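Run:
```python
from h import *
np.set_printoptions(precision=4,suppress=True)
t=cam('top');f=lambda x,y:(270+x/3.9-.37,150+y/3.9-.37)
h=onz(t,[f(371,209)],.149)[0];rod=onz(t,[f(377,285)],.148)[0];b=onz(t,[f(299,277),f(422,271)],.035)
print('hook',h,'rod ang',np.degrees(np.arctan2(*(h-rod)[1::-1])),'bar',b.mean(0),np.degrees(np.arctan2(*(b[0]-b[1])[1::-1]))-90,np.linalg.norm(b[0]-b[1]))
p=r.get_state()['tool_pos'];u=np.array([np.cos(.0576),np.sin(.0576)]);n=np.array([-u[1],u[0]])
print('hook-tcp along/across',(h[:2]-p[:2])@u,(h[:2]-p[:2])@n,'hook-bar',(h-b.mean(0))[:2]@u,(h-b.mean(0))[:2]@n)
```

```text
hook [0.6    0.1453 0.149 ] rod ang 4.0324986117243 bar [0.5903 0.142  0.035 ] 2.5634317344152038 0.053864633573824997
hook-tcp along/across 0.11776634700474883 0.0010062667300964026 hook-bar 0.009843547068314943 0.002792463230266297
```

```bash
python3 -m pendant '[[[0,0,0],[-0.002,0.004,0.01],0.2],[[0,0,0],[-0.002,0.004,0.03],0.2],[[0,0,0],[-0.002,0.004,0.05],0.2],[[0,0,0],[-0.002,0.004,0.065],0.2],[[0,0,0],[-0.002,0.004,0.08],0.2],[[0,0,0],[-0.002,0.004,0.09],0.2],[[0,0,0],[-0.002,0.004,0.1],0.2],[[0,0,0],[-0.002,0.004,0.1],0.2],[[0,0,0],[-0.002,0.004,0.1],0.2]]'
python3 - <<'E'
from h import *
go((.4832,.1349,.033,3.3+180))
s=cam('side');t=cam('top')
A=cv2.resize(s['image'][210:310,255:385,::-1],None,fx=6,fy=5,interpolation=cv2.INTER_CUBIC)[:340,:800]
B=cv2.resize(t['image'][185:255,330:430,::-1],None,fx=4,fy=3.7,interpolation=cv2.INTER_CUBIC)[:255]
o=np.zeros((600,800,3),np.uint8);o[:340,:A.shape[1]]=A;o[342:342+B.shape[0],:B.shape[1]]=B;cv2.imwrite('pics/c3.png',o)
E
```

```text
clock: 10.35
tool_pos: [0.4869, 0.134, 0.034]
eef_rot: [0.686, 0.727, 0.0, -0.0]
contact_force: [0.2, -0.2, -2.3]
opening: 0.315
(0.4832, 0.1349, 0.033) turn [ 0.0001 -0.0003  0.0008] shift [ 0.0011 -0.0036  0.001 ]
t 10.35 pos [0.4869 0.134  0.034 ] F [ 0.24 -0.21 -2.28] op 0.315 q [ 0.2   1.13 -1.01  2.03  1.36  0.9  -0.  ]
```

View pics/c3.png

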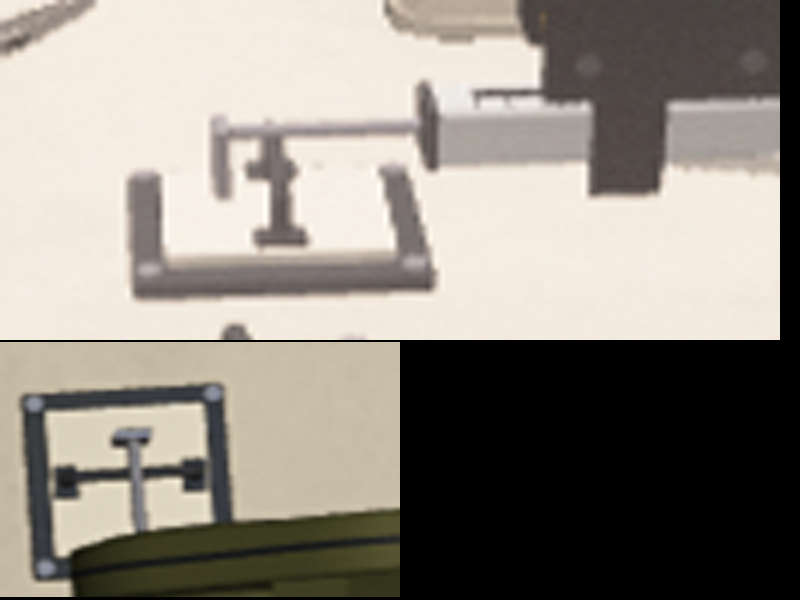

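The side view shows the prong about 9 mm beyond the bar, overlapping its height. The top view shows it centred between the legs and parallel. Starting the pull.

```bash
python3 -m pendant '[[[0,0,0],[0,-0.002,0],0.2],[[0,0,0],[0,-0.005,0],0.2],[[0,0,0],[0,-0.008,0],0.2],[[0,0,0],[0,-0.011,0],0.2],[[0,0,0],[0,-0.014,0],0.2],[[0,0,0],[0,-0.017,0],0.2],[[0,0,0],[0,-0.02,0],0.2],[[0,0,0],[0,-0.023,0],0.2],[[0,0,0],[0,-0.026,0],0.2],[[0,0,0],[0,-0.026,0],0.2]]' 45
python3 - <<'E'
from h import *
s=cam('side');F=[s]
for i in range(3): cam('side');print(np.round(r.get_state()['contact_force'],2))
go((.4832,.1349,.033,3.3+180))
A=cv2.resize(s['image'][210:260,270:400,::-1],None,fx=6,fy=6,interpolation=cv2.INTER_CUBIC)
cv2.imwrite('pics/s4.png',A)
E
```

```text
clock: 11.45
tool_pos: [0.4609, 0.1322, 0.0339]
eef_rot: [0.686, 0.727, 0.0, 0.0]
contact_force: [3.1, 0.4, -2.7]
opening: 0.312
[ 2.15  0.14 -2.73]
[ 3.66 -0.14 -2.56]
[ 3.57 -0.21 -1.75]
(0.4832, 0.1349, 0.033) turn [ 0.0005 -0.      0.0004] shift [0.0013 0.0222 0.0009]
t 11.65 pos [0.4612 0.1323 0.0339] F [ 3.57 -0.21 -1.75] op 0.307 q [ 0.19  1.12 -1.01  2.11  1.41  0.89 -0.1 ]
```

View pics/s4.png

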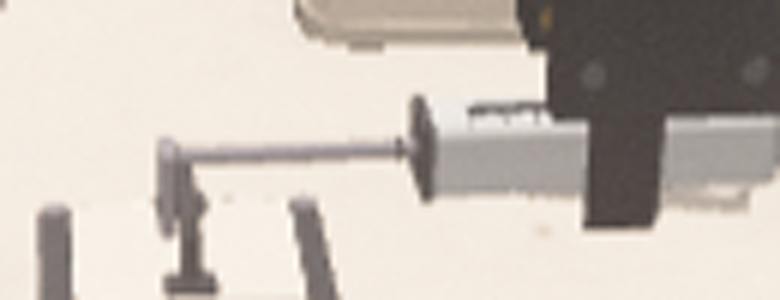

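The prong is now against the bar and the first thin collar is just at the housing face (crop ~(402,148)). I'll measure the draw to sub-pixel from the shift of the hook's edge.

```bash
cat >> h.py <<'E'
def edges(img,x0,x1,rows,rise=False):
    """subpixel col of steepest dark-going edge, mean over rows"""
    e=[]
    for y in rows:
        p=np.interp(np.arange(x0,x1,.1),np.arange(img.shape[1]),cv2.GaussianBlur(img,(3,3),.7)[y].astype(float))
        g=np.gradient(p)*(1 if rise else -1);g=np.clip(g,0,None);k=g.argmax();w=slice(max(k-12,0),k+13);e.append(x0+.1*(np.arange(len(g))[w]*g[w]).sum()/g[w].sum())
    return np.median(e),np.round(e,1)
E
python3 - <<'E'
from h import *
A=cv2.imread('pics/c3.png',0)[:340,:780];A=cv2.resize(A,(130,68),interpolation=cv2.INTER_AREA) # 210.., 255..
s=cam('side');G=cv2.cvtColor(s['image'],cv2.COLOR_RGB2GRAY);B=G[210:260,255:400]
a=edges(A,26,40,range(28,38));b=edges(B,36,48,range(28,37))
print(a,b)
# expected px of hook (prong near edge centre) for positions along the pull line
u=np.array([np.cos(.0576),np.sin(.0576)])
P=[np.r_[np.array([.589,.141])+u*k*1e-3,.032] for k in (20,15,10,5)]
print(proj(s,P))
S=[]
E
```

```text
(np.float64(34.5034178520901), array([34.4, 34.6, 34.5, 34.4, 34.4, 34.4, 34.6, 34.5, 35. , 35. ])) (np.float64(40.407919547454405), array([40.4, 40.4, 40.4, 40.4, 40.3, 40.2, 40.2, 40.3, 40.4]))
[[290.21146556 242.59992078]
 [292.95329673 242.51232612]
 [295.6933779  242.42480519]
 [298.4316496  242.33735983]]
```

Draw is now about 15 mm: the hook-edge shift gives 15.2 and the force about 14.5. Another 12 mm, then check.

```bash
python3 -m pendant '[[[0,0,0],[0,-0.002,0],0.2],[[0,0,0],[0,-0.004,0],0.2],[[0,0,0],[0,-0.006,0],0.2],[[0,0,0],[0,-0.008,0],0.2],[[0,0,0],[0,-0.01,0],0.2],[[0,0,0],[0,-0.012,0],0.2],[[0,0,0],[0,-0.012,0],0.2],[[0,0,0],[0,-0.012,0],0.2]]'
python3 - <<'E'
from h import *
f=[];p=[]
for i in range(12):
    s=cam('side');q=r.get_state();f.append(q['contact_force']);p.append(q['tool_pos'])
print(np.mean(f,0),np.mean(p,0))
G=cv2.cvtColor(s['image'],cv2.COLOR_RGB2GRAY);print(edges(G[210:260,255:400],36,48,range(28,37)))
go((.4832,.1349,.033,3.3+180))
cv2.imwrite('pics/s5.png',cv2.resize(s['image'][220:255,290:390,::-1],None,fx=8,fy=8,interpolation=cv2.INTER_CUBIC))
E
```

```text
clock: 12.5
tool_pos: [0.4492, 0.1315, 0.034]
eef_rot: [0.686, 0.727, 0.0, 0.0]
contact_force: [5.3, 0.4, -2.4]
opening: 0.31
[ 5.14352773 -0.11899659 -2.02978906] [0.44924525 0.13155341 0.03395434]
(np.float64(40.37559055118107), array([40.4, 40.4, 40.4, 40.4, 40.3, 40.2, 40.3, 40.3, 40.4]))
(0.4832, 0.1349, 0.033) turn [0.0008 0.0002 0.0004] shift [0.0014 0.0341 0.001 ]
t 13.1 pos [0.4493 0.1315 0.034 ] F [ 5.71 -0.49 -2.77] op 0.313 q [ 0.19  1.12 -1.01  2.14  1.43  0.88 -0.14]
```

View pics/s5.png

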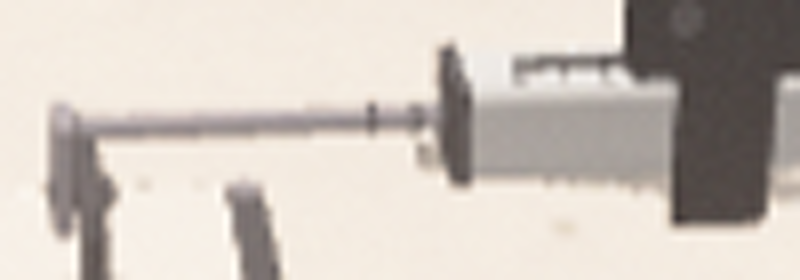

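The first thin collar is at crop 372, the second at 415, and the housing face at about 440; the broad collar is only starting to show. I'll cross-check by the housing's own shift.

Run:
```python
from h import *
A=cv2.imread('pics/c3.png',0)[:340,:780];A=cv2.resize(A,(130,68),interpolation=cv2.INTER_AREA)
s=cam('side');G=cv2.cvtColor(s['image'],cv2.COLOR_RGB2GRAY);B=G[210:278,255:400]
for x in (range(17,21),range(17,30)):
    a=edges(A,62,76,x);b=edges(B,82,96,x);print('flange',a,b)
u=np.array([np.cos(.0576),np.sin(.0576)])
for y in(0,.014):
  k=proj(s,[np.r_[np.array([.5345,.138+y]),.045],np.r_[np.array([.5345,.138+y])-u*.0376,.045]]);print(k,k[1]-k[0])
```

```text
flange (np.float64(68.47995032748142), array([68.5, 68.5, 68.5, 68.5])) (np.float64(89.1476441297589), array([89.1, 89.1, 89.1, 89.2]))
flange (np.float64(69.18932178932175), array([68.5, 68.5, 68.5, 68.5, 68.5, 69.2, 69.3, 69.4, 69.4, 69.3, 68.6,
       69.3, 69.4])) (np.float64(89.26802374894004), array([89.1, 89.1, 89.1, 89.2, 89.3, 89.3, 89.4, 89.5, 89.4, 89.2, 89.2,
       89.4, 89.5]))
[[331.02301157 234.88017125]
 [351.45358254 234.2531952 ]] [20.43057097 -0.62697605]
[[331.41718285 238.10425841]
 [352.11997402 237.45706081]] [20.70279117 -0.64719759]
```

```bash
python3 -m pendant '[[[0,0,0],[0,-0.001,0],0.2],[[0,0,0],[0,-0.002,0],0.2],[[0,0,0],[0,-0.003,0],0.2],[[0,0,0],[0,-0.004,0],0.2],[[0,0,0],[0,-0.004,0],0.2]]'
python3 - <<'E'
from h import *
f=[];p=[]
for i in range(10):
    s=cam('side');q=r.get_state();f.append(q['contact_force']);p.append(q['tool_pos'])
print(np.mean(f,0),np.mean(p,0))
G=cv2.cvtColor(s['image'],cv2.COLOR_RGB2GRAY);print(edges(G[210:260,255:400],36,48,range(28,37)))
go((.4832,.1349,.033,3.3+180))
cv2.imwrite('pics/s6.png',cv2.resize(s['image'][223:250,325:365,::-1],None,fx=18,fy=18,interpolation=cv2.INTER_CUBIC))
E
```

```text
clock: 13.65
tool_pos: [0.4455, 0.1314, 0.034]
eef_rot: [0.686, 0.727, 0.0, 0.0]
contact_force: [6.1, 0.2, -1.2]
opening: 0.315
[ 5.85146573 -0.08918128 -1.98799018] [0.4455746  0.13135584 0.03398675]
(np.float64(40.380666666666635), array([40.4, 40.4, 40.4, 40.4, 40.3, 40.2, 40.2, 40.3, 40.5]))
(0.4832, 0.1349, 0.033) turn [0.0014 0.0001 0.0002] shift [0.0014 0.0378 0.001 ]
t 14.15 pos [0.4456 0.1314 0.034 ] F [ 6.35 -0.59 -1.63] op 0.313 q [ 0.19  1.12 -1.01  2.15  1.44  0.88 -0.16]
```

View pics/s6.png

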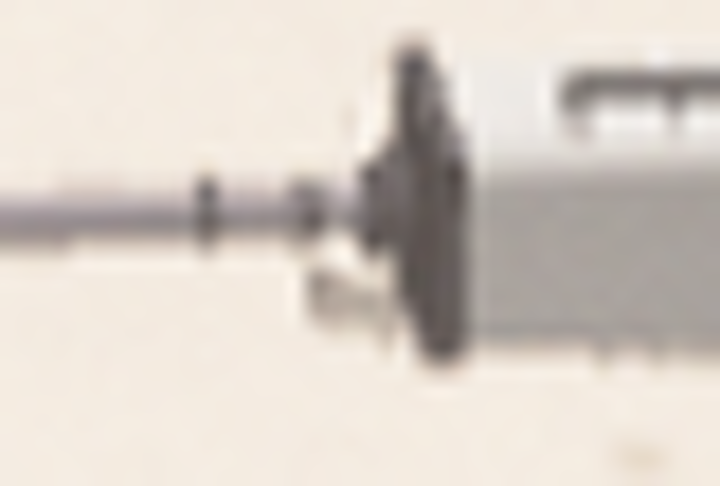

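The broad collar is now just clear of the face (crop 362–412, face about 411). The estimates are 30.0 mm from the picture, 29.7 mm from force and about 30.4 mm from travel. I'll add 0.6 mm so it's surely fully out, then hold for over two seconds.

```bash
python3 -m pendant '[[[0,0,0],[0,-0.0006,0],0.2],[[0,0,0],[0,-0.0006,0],0.2],[[0,0,0],[0,-0.0006,0],0.2],[[0,0,0],[0,-0.0006,0],0.2],[[0,0,0],[0,-0.0006,0],0.2],[[0,0,0],[0,-0.0006,0],0.2],[[0,0,0],[0,-0.0006,0],0.2],[[0,0,0],[0,-0.0006,0],0.2],[[0,0,0],[0,-0.0006,0],0.2],[[0,0,0],[0,-0.0006,0],0.2]]'
python3 - <<'E'
from h import *
f=[];p=[]
for i in range(36):
    cam('side');q=r.get_state();f.append(q['contact_force']);p.append(q['tool_pos'])
print(np.mean(f,0),np.mean(p,0))
go((.4866,.134,.034,3.3+180))
E
```

```text
clock: 15.15
tool_pos: [0.445, 0.1313, 0.034]
eef_rot: [0.686, 0.727, 0.0, 0.001]
contact_force: [6.4, -0.1, -2.1]
opening: 0.313
[ 5.94001922  0.04499323 -1.9267018 ] [0.4450474  0.13133978 0.03399669]
(0.4866, 0.134, 0.034) turn [0.0014 0.0001 0.0001] shift [0.0002 0.0416 0.    ]
t 16.95 pos [0.445  0.1313 0.034 ] F [ 6.14  0.11 -3.27] op 0.313 q [ 0.19  1.12 -1.01  2.15  1.44  0.88 -0.16]
```

Held at 5.94 N, about 30.2 mm, for 2.8 s. Easing back slowly.

```bash
python3 -m pendant '[[[0,0,0],[0,0.001,0],0.2],[[0,0,0],[0,0.003,0],0.2],[[0,0,0],[0,0.005,0],0.2],[[0,0,0],[0,0.007,0],0.2],[[0,0,0],[0,0.009,0],0.2],[[0,0,0],[0,0.011,0],0.2],[[0,0,0],[0,0.013,0],0.2],[[0,0,0],[0,0.015,0],0.2],[[0,0,0],[0,0.017,0],0.2],[[0,0,0],[0,0.019,0],0.2]]' | sed -n '1,2p;4p'; python3 -m pendant '[[[0,0,0],[0,0.002,0],0.2],[[0,0,0],[0,0.004,0],0.2],[[0,0,0],[0,0.006,0],0.2],[[0,0,0],[0,0.008,0],0.2],[[0,0,0],[0,0.01,0],0.2],[[0,0,0],[0,0.012,0],0.2],[[0,0,0],[0,0.013,0],0.2],[[0,0,0],[0,0.016,0],0.2],[[0,0,0],[0,0.019,0],0.2],[[0,0,0],[0,0.021,0],0.2]]'
python3 - <<'E'
from h import *
f=[]
for i in range(4):
    s=cam('side');f.append(r.get_state()['contact_force'])
print(np.mean(f,0))
G=cv2.cvtColor(s['image'],cv2.COLOR_RGB2GRAY);B=G[210:278,255:400];print('hook',edges(B,26,44,range(28,37)));print('flange',edges(B,60,80,range(17,21)))
go((.4469,.3921,.134,9.8+180))
E
```

```text
clock: 17.95
tool_pos: [0.463, 0.1324, 0.0338]
contact_force: [2.5, -0.7, -0.9]
clock: 18.95
tool_pos: [0.4844, 0.1336, 0.0338]
eef_rot: [0.686, 0.727, -0.0, -0.0]
contact_force: [-0.5, 0.3, -1.5]
opening: 0.312
[ 0.26870781 -0.35035267 -1.82552037]
hook (np.float64(36.22010520163637), array([36.3, 36.2, 42.5, 36.2, 36.2, 36.2, 36.2, 36.2, 36.3]))
flange (np.float64(70.15585929294858), array([70.1, 70.2, 70.2, 70.2]))
(0.4469, 0.3921, 0.134) turn [-2.000e-04  1.000e-04 -1.128e-01] shift [ 0.2602 -0.0221 -0.1002]
t 19.15 pos [0.4841 0.1336 0.0339] F [-0.86 -0.16 -2.15] op 0.313 q [ 0.2   1.13 -1.01  2.04  1.36  0.9  -0.01]
```

The rod is home: hook-to-face distance is 33.94 px, against 33.98 at the start. The prong is 7.6 mm clear of the bar. Lift straight up and return.

```bash
python3 -m pendant '[[[0,0,0],[0,0,-0.01],0.2],[[0,0,0],[0,0,-0.03],0.2],[[0,0,0],[0,0,-0.055],0.2],[[0,0,0],[0,0,-0.08],0.2],[[0,0,0],[0,0,-0.1],0.2],[[0,0,0],[0,0,-0.1],0.2]]'|head -2; python3 -m pendant '[[[0,0,-0.01],[0.025,-0.001,0],0.2],[[0,0,-0.03],[0.06,-0.004,0],0.2],[[0,0,-0.05],[0.1,-0.008,0],0.2],[[0,0,-0.07],[0.14,-0.012,0],0.2],[[0,0,-0.09],[0.18,-0.016,0],0.2],[[0,0,-0.105],[0.22,-0.02,0],0.2],[[0,0,-0.113],[0.245,-0.022,0],0.2],[[0,0,-0.113],[0.26,-0.022,0],0.2],[[0,0,-0.113],[0.26,-0.022,0],0.2],[[0,0,-0.113],[0.26,-0.022,0],0.2]]'; python3 -c "
from h import *
cam('side');cam('side')
go((.4469,.3921,.0345,9.8+180))"
```

```text
clock: 19.75
tool_pos: [0.4852, 0.1348, 0.1367]
clock: 20.75
tool_pos: [0.4475, 0.3901, 0.133]
eef_rot: [0.644, 0.765, -0.001, 0.001]
contact_force: [-0.1, -0.1, -2.1]
opening: 0.314
(0.4469, 0.3921, 0.0345) turn [-0.0002  0.0026 -0.0017] shift [ 0.0029 -0.0006  0.0987]
t 20.85 pos [0.4479 0.3896 0.1332] F [-0.55 -0.84 -2.18] op 0.312 q [-0.23  1.05 -1.12  1.73  1.06  1.1   0.02]
```

```bash
python3 -m pendant '[[[0,0,-0.002],[0.002,0,0.02],0.2],[[0,0,-0.002],[0.002,0,0.04],0.2],[[0,0,-0.002],[0.002,0,0.055],0.2],[[0,0,-0.002],[0.002,0,0.065],0.2],[[0,0,-0.002],[0.002,0,0.065],0.2],[[0,0,-0.002],[0.002,0,0.065],0.2]]'|head -2; python3 -c "
from h import *
p=[]
for i in range(4):cam('side');p.append(r.get_state()['tool_pos'])
print(np.mean(p,0))
go((.4469,.3921,.0345,9.8+180))"
```

```text
clock: 21.45
tool_pos: [0.4469, 0.394, 0.0693]
[0.44699913 0.39435729 0.06972565]
(0.4469, 0.3921, 0.0345) turn [ 0.001  -0.0009  0.0022] shift [-0.0022 -0.0005  0.0352]
t 21.65 pos [0.447  0.3943 0.0697] F [-0.09 -0.64 -2.69] op 0.314 q [-0.26  1.13 -1.06  1.75  1.17  1.03 -0.05]
```

```bash
python3 -m pendant '[[[0,0,0.001],[-0.002,0,0],0.2],[[0,0,0.001],[-0.002,0,0.007],0.2],[[0,0,0.001],[-0.002,0,0.014],0.2],[[0,0,0.001],[-0.002,0,0.02],0.2],[[0,0,0.001],[-0.002,0,0.02],0.2],[[0,0,0.001],[-0.002,0,0.02],0.2]]'; python3 -c "
from h import *
p=[];f=[]
for i in range(4):cam('side');q=r.get_state();p.append(q['tool_pos']);f.append(q['contact_force'])
print(np.mean(p,0),np.mean(f,0))
go((.4469,.3921,.0345,9.8+180))"
```

```text
clock: 22.25
tool_pos: [0.4469, 0.3919, 0.0485]
eef_rot: [0.644, 0.765, -0.0, -0.0]
contact_force: [-0.1, -0.4, -1.9]
opening: 0.309
[0.44710005 0.39210178 0.04901994] [ 0.24804031 -0.21268476 -2.1091392 ]
(0.4469, 0.3921, 0.0345) turn [ 0.0003 -0.0003  0.0012] shift [ 0.0001 -0.0003  0.0146]
t 22.45 pos [0.4472 0.3921 0.0491] F [ 0.22 -0.56 -1.73] op 0.313 q [-0.27  1.16 -1.04  1.76  1.2   1.01 -0.07]
```

On target with no side force. Lower the last 15 mm.

```bash
python3 -m pendant '[[[0,0,0.001],[0,0,0.004],0.2],[[0,0,0.001],[0,0,0.008],0.2],[[0,0,0.001],[0,0,0.011],0.2],[[0,0,0.001],[0,0,0.013],0.2],[[0,0,0.001],[0,0,0.0148],0.2],[[0,0,0.001],[0,0,0.0148],0.2],[[0,0,0.001],[0,0,0.0148],0.2]]'; python3 -c "
from h import *
p=[];f=[]
for i in range(6):cam('side');q=r.get_state();p.append(q['tool_pos']);f.append(q['contact_force'])
print(np.mean(p,0),np.mean(f,0))"
```

```text
clock: 23.15
tool_pos: [0.447, 0.3921, 0.0341]
eef_rot: [0.644, 0.765, 0.0, -0.0]
contact_force: [-0.4, 2.0, -2.6]
opening: 0.309
[0.44699191 0.3920874  0.03410182] [-0.50528144  1.73441623 -2.54029873]
```

```bash
python3 -m pendant '[[[0,0,0],[0,0,0.0003],0.2],[[0,0,0],[0,0,0.0003],0.34],[[0,0,0],[0,0,0.0003],0.38],[[0,0,0],[0,0,0.0003],0.45],[[0,0,0],[0,0,0.0003],0.6],[[0,0,0],[0,0,0.0003],0.8],[[0,0,0],[0,0,0.0003],0.9],[[0,0,0],[0,0,0.0003],0.9],[[0,0,0],[0,0,0.0003],0.9]]'; python3 -m pendant '[[[0,0,0],[0,0,-0.02],0.9],[[0,0,0],[0,0,-0.05],0.9],[[0,0,0],[0,0,-0.09],0.9],[[0,0,0],[0,0,-0.13],0.9],[[0,0,0],[0,0,-0.16],0.9],[[0,0,0],[0,0,-0.16],0.9]]'
python3 - <<'E'
from h import *
s=cam('side');a=s['image'][220:380,290:480,::-1]
cv2.imwrite('pics/s7.png',cv2.resize(a,None,fx=4,fy=3.7,interpolation=cv2.INTER_CUBIC))
b=cv2.imread('pics/side0.png')[220:380,290:480];d=cv2.absdiff(np.ascontiguousarray(a),b).max(2)
for n,(x0,x1,y0,y1) in dict(prong=(25,35,95,120),housing=(65,155,70,110),foot=(50,165,100,140),smallg=(95,150,40,75)).items():print(n,(d[y0:y1,x0:x1]>40).sum())
E
```

```text
clock: 24.35
tool_pos: [0.4471, 0.3919, 0.0338]
eef_rot: [0.644, 0.765, -0.0, 0.0]
contact_force: [0.0, 0.4, -0.6]
opening: 0.876
clock: 24.95
tool_pos: [0.4477, 0.3944, 0.1984]
eef_rot: [0.644, 0.765, 0.004, -0.0]
contact_force: [0.4, -0.0, 0.1]
opening: 0.9
prong 15
housing 145
foot 4
smallg 0
```

View pics/s7.png

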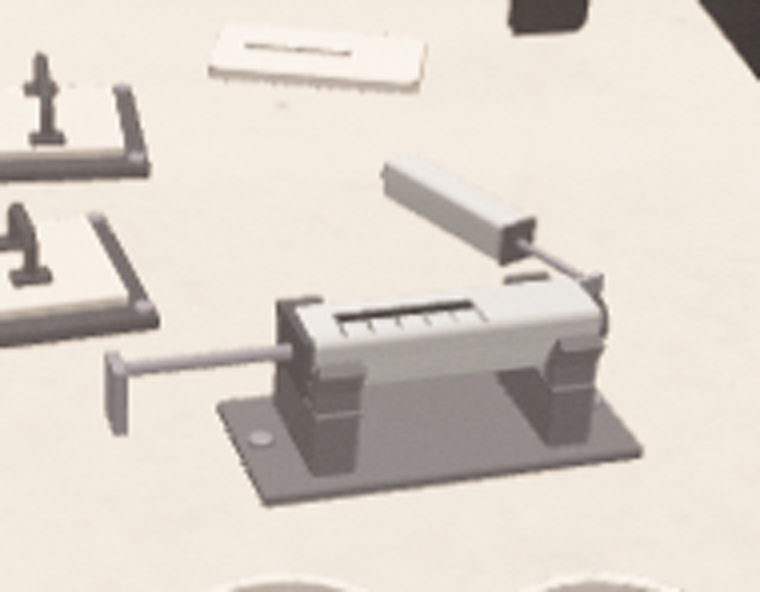

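The last view shows the gauge in both saddles, hook pointing the same way and rod home. It sits about 1 mm across from where it was, within the saddle's play, and the gripper is clear. Handing in.

```bash
python3 -c "
from plant import r
print(r.get_state()['clock'],r.finish_job())"
```

```text
the job is handed in; nothing more can be done
25.0 None
```

I proof-tested the wide loop with the large gauge and laid the gauge back in its cradle, pointing the same way. The job was handed in at 25.0 s, and no verdict is reported.

- **Pull and hold:** The hold lasted about 2.8 s at a mean of 5.94 N, which is about 30.2 mm of draw. Just before the last 0.6 mm, the picture gave 30.0 mm (broad collar just clear of the housing face). Force then gave 29.7 mm and arm travel about 30.4 mm, so the estimates differ by under 1 mm.
- **Easing back:** I let the rod in at about 20 mm/s. Before lifting, the hook-to-face distance was 33.94 px, against 33.98 px at the start, so the rod was home. The prong was then 7.6 mm clear of the bar.
- **Final picture:** The gauge lies in both saddles with the rod home and the gripper clear. It sits about 1 mm sideways from where it was, within the saddles' play. There was a side force of about 1.7 N as it was lowered in, which was gone after release.
- **Not fully checked:** The sample looks the same from either side, so I took its −x as towards the robot, as the cradle faces. I carried the gauge high past the narrow sample and no contact was seen. In the final crop the slide looked in place and the small gauge had not changed. I took no last full view, so the tweezers were not compared.

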